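# Pack the loose foot of a plant stand with the packer that fits

## Task

One foot of the plant stand hangs clear of its paving riser. By feel, find the one of the three plastic packers that fits the gap - it slides in flat on the riser with a firm light drag, neither loose nor forced - and leave it there, centred under the foot and pushed in until its nose is level with the far edge of the foot, so that it carries the foot. Leave the other two packers lying flat on the plywood board, never force a packer, and do not disturb the tub or the pot beside the work.

Things in the scene. Friction and masses are not known exactly. Their poses are not given: they have to be found in the camera images.
- stand: white tube-frame plant stand, fixed, with a black tray of pots: tray's underside 120 mm up, leaves to 220 mm. Origin on the bench under its loose foot, at its right (-y) far (+x) corner; it runs 220 mm to its -x, 400 mm to its +y. Leg 22 mm square; the tray overhangs the leg's centre by 15 mm (-y) and 20 mm (+x). The other feet have risers already; two spare risers stand under the tray.
- foot (a point): centre of the underside of the loose foot (axes as the stand's), a black rubber disc 44 mm across, 12 mm thick, about 45 mm above the bench. The rubber gives upwards by 1.2 mm at most, from about 2.5 N on, 3 N more per mm, then is hard. The gap below is 4.3, 6.3 or 8.3 mm, not told which: the fitting packer is 0.7 mm thicker. Stand and foot must never feel over 40 N.
- way_in (a point): middle of the -y edge of the grey paving riser under the loose foot, at bench level, 50 mm before the foot's centre (axes as the stand's). The riser is fixed, 100 x 100 mm, centred under the foot, square with the stand, 36 to 41 mm high. A packer goes in over this edge along the stand's +y.
- board: plywood offcut fixed on the bench, 240 mm along its x, 90 mm along its y, 30 mm high; origin at the centre of its underside. The packers lie across it side by side, 75 mm apart, in any order, noses to its +y, tails sticking out about 43 mm beyond its -y edge, free for the fingers.
- packer_green: green plastic packer (shim blade), loose, 130 x 30 mm, 5 mm thick, 30 g. Origin at the centre of its underside, x along it to the nose, z up. Over the last 10 mm before the nose the top slopes down by 2.5 mm.
- packer_yellow: yellow packer, the same but 7 mm thick. Kept flat and light on the riser, a packer that fits drags by about 3 to 6 N (with variations of friction) all the way once its chamfer is under the foot; a thinner one feels no more than on the bare riser (under 1.5 N); a thicker one stops dead within 15 mm of the foot's edge: 14 N do not move it further.
- packer_red: red packer, the same but 9 mm thick. Held by the tail (about 50 mm behind the middle), a packer pressed on the riser by more than 1 or 2 N pitches nose-up by 1 or 2 degrees in the grip and then rubs and binds even in a gap too wide for it: ease off until it lies flat and light.
- seedling_pot: brown pot with a seedling, 90 mm in diameter, 80 mm high (leaves to 115 mm), loose, origin at the centre of its underside; leave it
- tub: white lidded tub, 72 mm in diameter, 80 mm high, loose, origin at the centre of its underside; leave it
There are look-alikes about, which are no part of the job. Of the things shaped like the packer_red, the red one is meant.

How it is judged:
By the outcome, as a careful person would: the job done as asked, in the order asked, and still so for the second after the job is handed in, with the robot touching nothing.
It also fails if it takes over 72 s, if anything falls off the work surface, if the arm or the gripper's body presses on something with over 40 N, if the wrist force passes 120 N, or if a joint passes its speed limit or range.

## Robot

A 6-joint arm with a two-finger parallel gripper is mounted at the origin on the work surface. World frame = base frame: x ahead of the robot, y to its left, z up, the work surface at z = 0. Lengths are in mm, angles in rad, forces in N, time in s.
With the tool pointing down it reaches from about 425 to 950 mm from the base axis. Payload 14.7 kg.
Tool frame: the origin (TCP) lies at the very end of the fingers, on their centre line; the grasp point (between the pads) lies 19 mm behind it; z points along the fingers, y is the line along which they close (so a half turn about z gives the same grasp; the last joint's range is limited). The gripper opens to 85 mm and grips with 20 to 120 N. Pads are 22 mm wide; open, the fingers measure 114 mm over their backs; the gripper's body (76 mm by 85 mm) begins 54 mm behind the grasp point. The pads swing forward as they close: fully open they stand 13 mm farther back than shut.
Start: joints at [-1.196, 0.48, 1.596, -0, 1.065, -0.047], TCP at [266.127, -593.017, 231.297] pointing down, gripper open.
Joint ranges: [-2.75, 2.75], [-0.82, 2.05], [0.23, 2.67], [-1.56, 4.7], [0.09, 2.69], [-2.92, 2.92]. Speed limits (rad/s): [1.89, 1.89, 2.39, 3.01, 3.01, 3.01].

## Interface

Orientations are given as [roll, pitch, yaw] about the fixed x, y, z axes, in that order (R = Rz(yaw) Ry(pitch) Rx(roll)).
In Python, from bench import r, claw, kin, vision, status gives the robot as it stands. Calls block until the motion is done:
- r.goto(position, orientation): joint-space move of the TCP to a pose.
- r.movel(position, rotation=None, velocity=150, stop_force=None): straight line of the TCP; rotation=None keeps the orientation; velocity is the mean speed in mm/s. With stop_force (N) it stops when the force on the tool has changed by that much, and returns True; else False.
- r.movej(angles): joint-space move.
- claw.move_gripper(opening): finger opening in mm; the grip force is fixed at half the most; returns when the fingers have stopped.
- r.dwell(seconds).
- kin.ik(position, orientation): joint angles nearest the present ones, or None.
- vision.get_image(name): name is "scene" or "top"; returns a dict with "img" (400x640x3 uint8, blue, green, red), "fx", "fy", "cx", "cy" (pixels), "view" (4x4, takes a point from world to camera coordinates). Camera axes: x right, y up, looking along -z (the intrinsics and any distortion apply to the point x, -y, -z); pixel columns grow to the right and rows downward; lengths in mm; the calibration is good to about 2 mm. A picture is of the moment at which its call begins. There is no depth.
A pose or a line that the arm cannot do raises r.MotionError and nothing moves.
- r.sign_off(): hands the job in; it is judged then, once.
Readings, each from a call of its own:
- status.read_clock(): time.
- status.read_joint_positions(): joint angles.
- status.read_qvel(): joint speeds.
- status.read_joint_efforts(): joint torques, N m.
- status.read_tcp_pos(): TCP position.
- status.read_ee_rot(): TCP orientation.
- status.read_ft_force(): force on the tool from outside, world axes, zero at the start.
- status.read_ft_torque(): the same for the moment, N m.
- status.read_opening(): finger opening in mm.
- status.read_grasp_force(): force on a finger pad.
Only numpy, scipy, OpenCV 4.12 (cv2) and the standard library are available. Lean on these libraries where they do the work, as an engineer would, in place of code of your own. Each camera call takes 0.05 s, during which the arm holds its last target. There are 200 camera calls.

## Working session

There is one attempt and no reset: what is moved stays moved. The work goes in short steps, each a Python script; the robot and the scene stay as the last script left them, time stands still between calls to the robot, and variables do not carry over. Pictures are saved under pics/ and viewed, at most 10 in all, crops included, and the job is handed in when it is done.

```bash
ls; mkdir -p pics; python3 - <<'E'
from bench import r, claw, kin, vision, status
import cv2, numpy as np
for n in ("scene","top"):
    d=vision.get_image(n); cv2.imwrite(f"pics/{n}0.png",d["img"])
    print(n,{k:np.round(v,4).tolist() for k,v in d.items() if k!="img"})
print(status.read_clock(),status.read_tcp_pos(),status.read_ee_rot(),status.read_opening())
E
```

```text
pics
scene {'fx': 457.6433, 'fy': 457.6433, 'cx': 322.1681, 'cy': 207.0125, 'view': [[0.6104, 0.7921, -0.0019, -252.5236], [-0.6383, 0.4933, 0.5909, 358.9999], [0.469, -0.3595, 0.8067, -1407.3868], [0.0, 0.0, 0.0, 1.0]]}
top {'fx': 491.0495, 'fy': 491.0495, 'cx': 314.2434, 'cy': 196.0019, 'view': [[-0.0069, -1.0, -0.0019, -103.5928], [0.9977, -0.007, 0.0672, -558.0697], [-0.0672, -0.0014, 0.9977, -1113.1701], [0.0, 0.0, 0.0, 1.0]]}
0.1 [ 266.02550334 -592.67901629  230.74238053] [-3.14051909e+00 -6.78788387e-05  4.21794449e-01] 85.56185019949112
```

View pics/scene0.png

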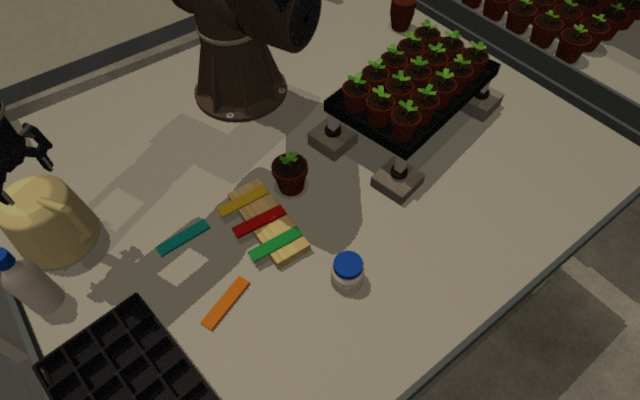

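View pics/top0.png

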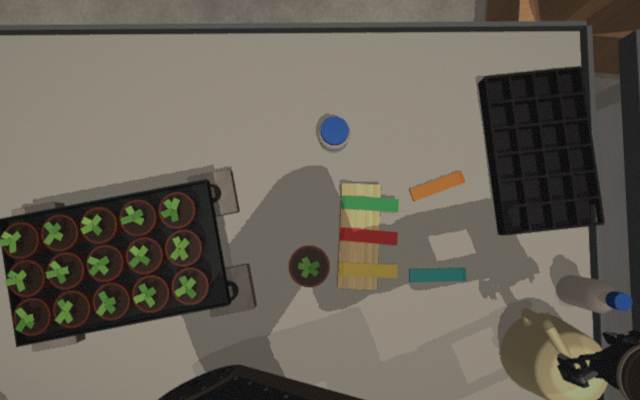

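Scene: the three packers lie on the board at about (243,199) yellow, (259,221) red and (276,245) green. The loose foot is at (400,172) on its riser, the corner nearest the camera. In the top view that riser's free edge is at about (232,190), the packers at about (370,203/236/270), and the teal and orange blades are decoys. Next: masks and a zoom on the riser.

```bash
cat > h.py <<'E'
import cv2, numpy as np
class Cam:
    def __init__(s,d):
        s.K=np.array([[d["fx"],0,d["cx"]],[0,d["fy"],d["cy"]],[0,0,1]]); V=np.array(d["view"])
        s.R=np.diag([1,-1,-1])@V[:3,:3]; s.t=np.diag([1,-1,-1])@V[:3,3]; s.c=-s.R.T@s.t; s.img=d["img"]
        s.P=s.K@np.c_[s.R,s.t]
    def ray(s,p): return s.R.T@np.linalg.solve(s.K,[p[0],p[1],1.])
    def plane(s,p,z):
        d=s.ray(p); return s.c+d*(z-s.c[2])/d[2]
    def proj(s,X): q=s.P@np.r_[X,1]; return q[:2]/q[2]
def tri(a,pa,b,pb):
    X=cv2.triangulatePoints(a.P,b.P,np.float64(pa).reshape(2,1),np.float64(pb).reshape(2,1)).ravel(); X=X[:3]/X[3]
    return X, np.linalg.norm(a.proj(X)-pa), np.linalg.norm(b.proj(X)-pb)
HUE={"green":(50,75),"yellow":(20,30),"red":(0,6),"orange":(8,16),"teal":(80,100)}
def blob(img,name,roi):
    x0,y0,x1,y1=roi; h=cv2.cvtColor(img,cv2.COLOR_BGR2HSV)[y0:y1,x0:x1]
    lo,hi=HUE[name]; m=cv2.inRange(h,(lo,150,50),(hi,255,255))
    if name=="red": m|=cv2.inRange(h,(174,150,50),(180,255,255))
    cs=cv2.findContours(m,cv2.RETR_EXTERNAL,cv2.CHAIN_APPROX_NONE,offset=(x0,y0))[0]
    return max(cs,key=cv2.contourArea)
E
python3 - <<'E'
from h import *
from bench import vision
import pickle
T,S=Cam(vision.get_image("top")),Cam(vision.get_image("scene"))
print("campos",T.c.round(),S.c.round())
for n in ("yellow","red","green"):
    a=blob(T.img,n,(330,170,420,300)); b=blob(S.img,n,(200,160,320,280))
    ra,rb=cv2.minAreaRect(a),cv2.minAreaRect(b)
    print(n,np.round(ra[0]+ra[1],1),ra[2],np.round(rb[0]+rb[1],1),rb[2])
    X,e1,e2=tri(T,ra[0],S,rb[0]); print("  tri",X.round(1),round(e1,2),round(e2,2))
    ca=[T.plane(p,37)[:2] for p in cv2.boxPoints(ra)]; print("  corners",np.round(ca,1).tolist())
    R2=cv2.minAreaRect(np.float32(ca)); print("  size",R2)
c1=cv2.resize(S.img[140:220,350:450],None,fx=7,fy=7,interpolation=cv2.INTER_CUBIC)
c2=cv2.resize(T.img[155:235,170:270],None,fx=7,fy=7,interpolation=cv2.INTER_CUBIC)
def g(c): return np.clip(255*(c/255.)**.6,0,255).astype(np.uint8)
cv2.imwrite("pics/c1.png",g(c1)); cv2.imwrite("pics/c2.png",g(c2))
E
```

```text
campos [ 481. -109. 1148.] [1043. -483.  923.]
yellow [367.9 269.6  56.3  12. ] 2.8624050617218018 [242.7 200.4  12.1  53.7] 63.43495178222656
  tri [ 389.4 -227.1   30.1] 0.19 0.2
  corners [[380.0, -162.8], [406.7, -164.5], [399.6, -290.7], [372.8, -288.9]]
  size ((389.77252197265625, -226.7622528076172), (126.56895446777344, 26.820526123046875), 86.76683044433594)
red [368.1 235.8  57.1  12.4] 4.969740867614746 [258.7 220.9  12.1  55. ] 63.43495178222656
  tri [ 465.2 -229.    30.5] 0.02 0.03
  corners [[457.4, -162.8], [485.2, -165.5], [473.2, -293.7], [445.4, -290.8]]
  size ((465.28985595703125, -228.25653076171875), (128.82293701171875, 27.971038818359375), 84.64118957519531)Traceback (most recent call last):
  File "<stdin>", line 7, in <module>
  File "h.py", line 20, in blob
    return max(cs,key=cv2.contourArea)
ValueError: max() iterable argument is empty
```

```bash
sed -i 's/"green":(50,75)/"green":(40,78)/' h.py
python3 - <<'E'
from h import *
from bench import vision
T,S=Cam(vision.get_image("top")),Cam(vision.get_image("scene"))
print(cv2.cvtColor(T.img,cv2.COLOR_BGR2HSV)[203,365:370].tolist())
for n in ("yellow","red","green"):
  try:
    a=blob(T.img,n,(330,170,420,300)); b=blob(S.img,n,(200,160,320,280))
    ra,rb=cv2.minAreaRect(a),cv2.minAreaRect(b)
    X,e1,e2=tri(T,ra[0],S,rb[0]); print(n,"  tri",X.round(1),round(e1,2),round(e2,2))
    ca=[T.plane(p,37)[:2] for p in cv2.boxPoints(ra)]
    R2=cv2.minAreaRect(np.float32(ca)); print("  size",R2)
  except Exception as e: print(n,e)
c1=cv2.resize(S.img[140:220,350:450],None,fx=7,fy=7,interpolation=cv2.INTER_CUBIC)
c2=cv2.resize(T.img[155:235,170:270],None,fx=7,fy=7,interpolation=cv2.INTER_CUBIC)
def g(c): return np.clip(255*(c/255.)**.6,0,255).astype(np.uint8)
cv2.imwrite("pics/c1.png",g(c1)); cv2.imwrite("pics/c2.png",g(c2))
E
```

```text
[[66, 132, 135], [65, 132, 133], [65, 128, 133], [66, 130, 133], [65, 134, 131]]
yellow   tri [ 389.3 -227.4   30.3] 0.06 0.06
  size ((389.7857666015625, -226.7914581298828), (126.5229263305664, 27.42193603515625), 87.0250473022461)
red   tri [ 465.3 -228.9   30.5] 0.07 0.08
  size ((465.4290466308594, -228.07752990722656), (128.7451171875, 28.027633666992188), 84.84703063964844)
green max() iterable argument is empty
```

View pics/c1.png

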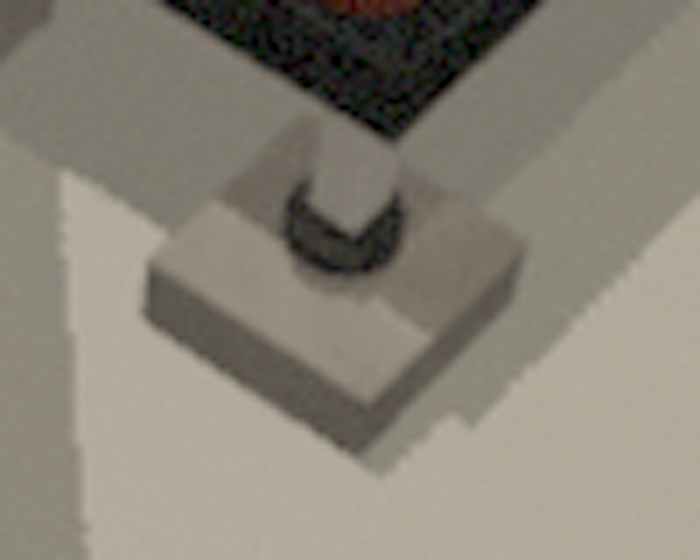

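View pics/c2.png

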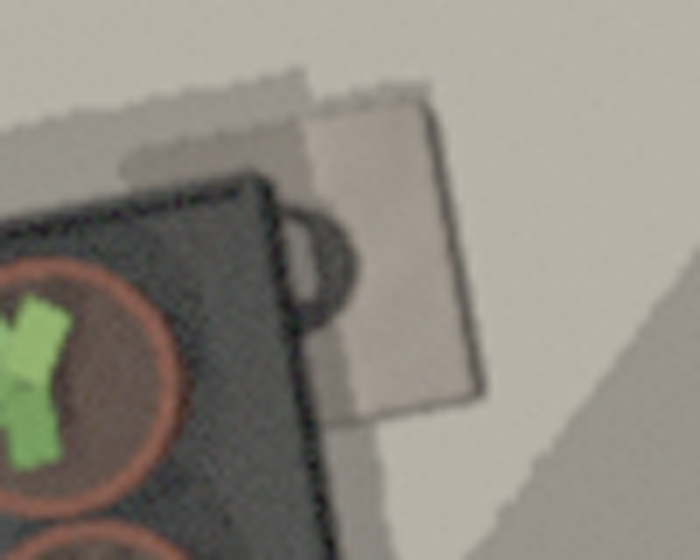

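Scene crop: the riser's top corners are at crop (155,265), (370,402) and (518,252), with the black disc at x 287–403 and its lowest rim at y 275. Top crop: the riser's -y edge runs from (422,98) to (474,395), with the disc peeping out beside the tray. Refine these by sub-pixel edge fits and triangulate.

```bash
sed -i 's/(lo,150,50)/(lo,100,50)/;s/(174,150,50)/(174,100,50)/' h.py
cat >> h.py <<'E'
def edge(img,p,q,w=3.0,sgn=0):
    "sub-pixel line through the strongest step near p-q (sgn: +1 brighter towards the right of p->q in image, -1 darker)"
    g=cv2.GaussianBlur(cv2.cvtColor(img,cv2.COLOR_BGR2GRAY).astype(np.float32),(0,0),.7)
    p,q=np.float64(p),np.float64(q); d=(q-p)/np.linalg.norm(q-p); n=np.array([-d[1],d[0]])
    s=np.arange(-w,w+.01,.1); pts=[]
    for f in np.linspace(.12,.88,40):
        c=p+f*(q-p); xy=(c+s[:,None]*n).astype(np.float32)
        v=cv2.remap(g,xy[:,0].reshape(1,-1),xy[:,1].reshape(1,-1),cv2.INTER_LINEAR).ravel()
        gr=np.gradient(v); gr=gr*sgn if sgn else abs(gr)
        wt=np.clip(gr-.5*gr.max(),0,None); wt[abs(s-s[gr.argmax()])>1]=0; pts.append(c+n*(wt@s)/wt.sum())
    pts=np.float32(pts); vx,vy,x,y=cv2.fitLine(pts,cv2.DIST_HUBER,0,.01,.01).ravel()
    return np.cross([x,y,1],[x+vx,y+vy,1])
def meet(a,b): x=np.cross(a,b); return x[:2]/x[2]
E
cat > m.py <<'E'
from h import *
from bench import vision
T,S=Cam(vision.get_image("top")),Cam(vision.get_image("scene"))
cs=lambda u,v:np.array([(u+.5)/7-.5+350,(v+.5)/7-.5+140]); ct=lambda u,v:np.array([(u+.5)/7-.5+170,(v+.5)/7-.5+155])
L,F,Rr,B=cs(155,265),cs(370,402),cs(518,252),cs(215,200)
e1=edge(S.img,L,F,2);e2=edge(S.img,F,Rr,2);e3=edge(S.img,L,B,1.5)
sL,sF=meet(e1,e3),meet(e1,e2)
a,b=ct(424,98),ct(476,396)
t1=edge(T.img,a,b,1.5,sgn=0);t2=edge(T.img,ct(315,108),a,1.5);t3=edge(T.img,ct(345,420),b,1.5)
tF,tL=meet(t1,t2),meet(t1,t3)
print("px",sL,sF,tL,tF)
F3,L3=tri(T,tF,S,sF),tri(T,tL,S,sL); print("F",F3,"\nL",L3)
d=F3[0]-L3[0]; print("len",np.linalg.norm(d[:2]),"dir",np.degrees(np.arctan2(d[1],d[0])))
for z in (36,38,41):
    o=[T.plane(tL,z),T.plane(tF,z),S.plane(sL,z),S.plane(sF,z),S.plane(Rr,z)]
    print(z,[x[:2].round(1).tolist() for x in o],np.linalg.norm(o[1]-o[0]).round(1),np.linalg.norm(o[3]-o[2]).round(1))
for n in ("yellow","red","green"):
    a=blob(T.img,n,(330,170,420,300)); b=blob(S.img,n,(200,160,320,280))
    ra,rb=cv2.minAreaRect(a),cv2.minAreaRect(b)
    X,q1,q2=tri(T,ra[0],S,rb[0]); print(n,"  tri",X.round(1),round(q1,2),round(q2,2))
    ca=[T.plane(p,37)[:2] for p in cv2.boxPoints(ra)]
    R2=cv2.minAreaRect(np.float32(ca)); print("  size",R2)
for n,A in (("tub",(334,131)),("pot",(309,266))): print(n,T.plane(A,80).round())
E
python3 m.py
```

```text
px [370.62987318 176.73865056] [402.07573339 197.21281424] [239.00150024 211.8666508 ] [231.08920522 167.13889623]
F (array([623.86855626,  82.08005753,  37.98195189]), np.float64(0.480131472636421), np.float64(0.5149669236850865)) 
L (array([523.38279681,  66.2645433 ,  31.83671858]), np.float64(1.3501674169340765), np.float64(1.381095260519135))
len 101.72275232969254 dir 8.94444226969263
36 [[521.3, 63.2], [623.4, 81.6], [527.6, 66.7], [623.5, 84.5], [606.5, 175.1]] 103.7 97.6
38 [[521.3, 62.9], [623.2, 81.2], [528.8, 65.5], [624.5, 83.2], [607.5, 173.6]] 103.5 97.3
41 [[521.2, 62.4], [622.8, 80.7], [530.5, 63.6], [625.9, 81.3], [609.0, 171.4]] 103.3 97.0
yellow   tri [ 389.1 -227.1   32.9] 0.03 0.03
  size ((389.443603515625, -226.75485229492188), (131.32472229003906, 33.4968147277832), 86.7660140991211)
red   tri [ 464.8 -229.    31.4] 0.17 0.19
  size ((464.72796630859375, -228.71615600585938), (131.0286407470703, 29.849437713623047), 85.21156311035156)
green   tri [ 539.1 -232.7   29.2] 0.15 0.17
  size ((538.8855590820312, -231.6324462890625), (128.28712463378906, 27.669322967529297), 85.85455322265625)
tub [ 696. -152.   80.]
pot [402. -95.  80.]
```

```bash
cat > m2.py <<'E'
from h import *
from bench import vision, status, kin
import math
T,S=Cam(vision.get_image("top")),Cam(vision.get_image("scene"))
# yaw from tray long edge (top view, z~150) 
l=edge(T.img,(20,216),(205,182),3); p=[meet(l,np.array([1,0,-c])) for c in (20,200)]
for z in (130,160):
    a,b=[T.plane(x,z) for x in p]; d=a-b; print("tray yaw",math.degrees(math.atan2(d[1],d[0]))-90)
# disc
hs=cv2.cvtColor(S.img,cv2.COLOR_BGR2GRAY); m=np.zeros_like(hs); m[166:182,386:412]=(hs[166:182,386:412]<60)*255
c=max(cv2.findContours(m,0,1)[0],key=cv2.contourArea); x,y,w,h=cv2.boundingRect(c); print("scene disc box",x,y,w,h)
# sub-pixel half-level crossings, left/right over rows 171-173, bottom over middle columns
g=hs.astype(float)
def cross(v,s):  # position where v crosses mid level between dark min and outer
    mid=(v.min()+v[-1])/2; i=np.argmin(v); 
    while v[i]<mid: i+=1
    return s[i-1]+(mid-v[i-1])/(v[i]-v[i-1])*(s[i]-s[i-1])
rows=[171,172,173]
Lx=[cross(g[r,394:386:-1],np.arange(394,386,-1)) for r in rows]; Rx=[cross(g[r,404:412],np.arange(404,412)) for r in rows]
print("L",np.round(Lx,1),"R",np.round(Rx,1)); u=(np.median(Lx)+np.median(Rx))/2
bt=[cross(g[175:184,k],np.arange(175,184)) for k in (398,399,400)]; print("bottom",np.round(bt,1),"u",u)
gt=cv2.cvtColor(T.img,cv2.COLOR_BGR2GRAY).astype(float)
rt=[cross(gt[k,216:226],np.arange(216,226)) for k in range(189,198)]; print("top right rim",np.round(rt,1))
up=[cross(gt[192:180:-1,k],np.arange(192,180,-1)) for k in (213,214,215)]; dn=[cross(gt[194:206,k],np.arange(194,206)) for k in (213,214,215)]
print("top up/dn",np.round(up,1),np.round(dn,1))
# candidate foot centres
rim=T.plane((max(rt),193.2),45); print("T rim point z45",rim.round(1))
print("S axis at z=51",S.plane((u,172),51).round(1)); b=S.plane((u,np.median(bt)),45); print("S lower-rim nearest pt",b.round(1))
dh=(S.c-b)[:2]; dh/=np.linalg.norm(dh); print("S foot centre",(b[:2]-22*dh).round(1))
print(status.read_clock())
for yaw in (1.5,1.5-math.pi):
    print(kin.ik([386,-277,150],[math.pi,0,yaw]))
    print(kin.ik([581,30,20],[math.pi,0,yaw+.25]))
E
python3 m2.py
```

```text
tray yaw 10.37499544338732
tray yaw 10.374995443387306
scene disc box 386 166 25 16
L [390.3 389.3 389.1] R [407.7 407.4 407.1]
bottom [179.9 179.9 179.7] u 398.34821428571433
top right rim [219.7 220.3 220.7 220.7 220.8 220.7 220.3 220.1 219.6]
top up/dn [184.1 184.2 184.2] [202.3 202.1 201.6]
T rim point z45 [563.4 103.   45. ]
S axis at z=51 [567.1 122.4  51. ]
S lower-rim nearest pt [582.6 109.   45. ]
S foot centre [569.  126.3]
0.5
[-6.86270240e-01  3.51938635e-01  2.07092757e+00 -4.44089210e-16
  7.18726445e-01 -6.15473914e-01]
[-5.16358025e-04  6.70650916e-01  1.90774091e+00 -4.44089210e-16
  5.63200830e-01 -1.79720031e-01]
[-6.86270240e-01  3.51938635e-01  2.07092757e+00 -4.44089210e-16
  7.18726445e-01  2.52611874e+00]
None
```

```bash
cat > act.py <<'E'
from h import *
from bench import r, claw, kin, vision, status
import math
PI=math.pi; FOOT=np.array([565.6,123.3]); SY=math.radians(100.3); SD=np.array([math.cos(SY),math.sin(SY)]); SX=np.array([SD[1],-SD[0]])
PK={"yellow":(389.5,-226.9,math.radians(86.8)),"red":(465.0,-228.6,math.radians(85.0)),"green":(539.0,-232.0,math.radians(85.8))}
def grip_pose(n):
    x,y,a=PK[n]; return np.array([x-50*math.cos(a),y-50*math.sin(a)]),a
def pick(n,z=14):
    p,a=grip_pose(n); claw.move_gripper(58)
    r.goto([*p,110],[PI,0,a]); hit=r.movel([*p,z],velocity=80,stop_force=6); f0=np.array(status.read_ft_force())
    claw.move_gripper(20); print("pick",n,"hit",hit,"open",round(status.read_opening(),1),"grasp",status.read_grasp_force(),"dF",(np.array(status.read_ft_force())-f0).round(1),"tcp",np.round(status.read_tcp_pos(),1))
def at(nose,z,lat=0):
    "TCP position for packer nose at 'nose' mm past the foot centre along the way in"
    q=FOOT+SD*(nose-115)+SX*lat; return [*q,z]
def F(n=5):
    o=[]
    for _ in range(n): o.append(status.read_ft_force()); r.dwell(.02)
    o=np.mean(o,0); return np.array([o[:2]@SD,o[:2]@SX,o[2]])
E
python3 - <<'E'
from act import *
pick("yellow")
p=status.read_tcp_pos(); r.movel([p[0],p[1],150],velocity=150)
print(F().round(2))
r.goto(at(-36,150),[PI,0,SY]); print("free",F(10).round(2),status.read_clock())
r.movel(at(-36,45),velocity=120); print("z45",F(10).round(2),np.round(status.read_tcp_pos(),2),status.read_ee_rot(),status.read_clock(),status.read_opening())
S=Cam(vision.get_image("scene"));T=Cam(vision.get_image("top"))
a=cv2.resize(S.img[120:260,300:470],None,fx=4,fy=4,interpolation=2);b=cv2.resize(T.img[140:280,200:370],None,fx=4,fy=4,interpolation=2)
cv2.imwrite("pics/a1.png",a);cv2.imwrite("pics/b1.png",b)
E
```

```text
pick yellow hit False open 28.9 grasp 58.56046199798584 dF [0.6 1.  4.1] tcp [ 386.9 -277.    14.3]
[-0.24 -0.29 -0.48]
free [-0.21  0.21 -0.31] 6.5
z45 [-0.45  0.04 -0.2 ] [593.06 -25.29  45.75] [3.14045442e+00 3.38512084e-04 1.75065019e+00] 7.6917 28.259857607458763
```

View pics/a1.png

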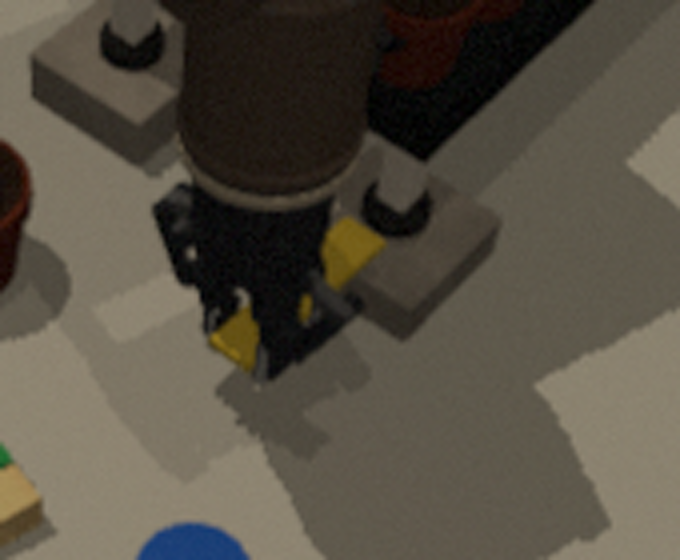

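The crop shows yellow gripped by the tail, above the riser. Its nose's near corner is at (385,243), just short of the disc at (397,210). Lower it lightly by feel.

```bash
python3 - <<'E'
from act import *
r.movel(at(-36,29),velocity=60); f0=F(10)
hit=r.movel(at(-36,17),velocity=6,stop_force=1.5); p=status.read_tcp_pos(); f=F(10)-f0
print("hit",hit,np.round(p,2),"df",f.round(2),status.read_ft_torque())
z=p[2]
for k in range(6):
    z+=.25; r.movel([p[0],p[1],z],velocity=10); f=F(6)-f0; print(round(z,2),np.round(status.read_tcp_pos()[2],2),f.round(2))
print(f0,status.read_clock())
E
```

```text
hit True [592.41 -25.27  19.6 ] df [-0.55  0.75  2.36] [ 0.11748798 -0.13733321 -0.09534181]
19.85 19.84 [0.1  0.02 2.03]
20.1 20.09 [0.57 0.07 1.19]
20.35 20.35 [0.35 0.21 1.34]
20.6 20.59 [0.49 0.13 1.1 ]
20.85 20.84 [ 0.35 -0.41  0.98]
21.1 21.11 [0.37 0.04 0.97]
[-0.12468971  0.10878518 -0.68866286] 12.025
```

```bash
python3 - <<'E'
from act import *
for z in (25,22,21.4,21,20.6,20.3,20):
    r.movel(at(-36,z),velocity=10); f=np.array([F(1) for _ in range(25)]); print(z,np.round(status.read_tcp_pos()[2],2),f.mean(0).round(2),f.std(0).round(2))
print(status.read_clock())
E
```

```text
25 24.97 [-0.01  0.04 -0.17] [0.51 0.42 0.47]
22 22.02 [-0.07  0.08 -0.36] [0.48 0.51 0.52]
21.4 21.39 [-0.12 -0.19 -0.07] [0.43 0.35 0.52]
21 21.0 [-0.15 -0.02 -0.05] [0.4  0.55 0.39]
20.6 20.62 [-0.38  0.25  0.57] [0.47 0.48 0.38]
20.3 20.31 [-0.48  0.16  0.73] [0.42 0.53 0.59]
20 20.0 [-0.68  0.14  1.13] [0.38 0.42 0.51]
17.1833
```

```bash
cat > slide.py <<'E'
from act import *
def slide(z,start,stop,step=4,lim=10,stopf=8):
    for n in np.arange(start,stop+.01,step):
        hit=r.movel(at(n,z),velocity=25,stop_force=stopf); f=F(5); f[2]+=.2
        print(round(n,1),hit,f.round(2),"z",round(status.read_tcp_pos()[2],2))
        if hit or -f[0]>lim: 
            p=np.array(status.read_tcp_pos()); print("stopped at nose",((p[:2]-FOOT)@SD+115).round(1)); break
    print(status.read_clock())
E
python3 - <<'E'
from slide import *
slide(20.8,-28,-4)
E
```

```text
-28.0 False [-0.14  0.11  0.4 ] z 20.77
-24.0 False [ 0.6  -0.12  0.56] z 20.8
-20.0 False [ 0.29 -0.18  1.03] z 20.8
-16.0 False [ 0.46 -0.11  0.91] z 20.78
-12.0 False [ 0.38 -0.13  1.12] z 20.79
-8.0 False [-0.07 -0.09  1.38] z 20.78
-4.0 False [ 0.22 -0.22  1.43] z 20.78
20.0917
```

```bash
python3 - <<'E'
from slide import *
slide(20.9,0,8,8)
r.movel(at(-40,21.3),velocity=80); r.movel(at(-40,150),velocity=150)
p,a=grip_pose("yellow"); r.goto([*p,110],[PI,0,a]); r.movel([*p,22],velocity=120)
hit=r.movel([*p,14.2],velocity=15,stop_force=2); print(hit,status.read_tcp_pos())
claw.move_gripper(58); r.movel([*p,110],velocity=150); print(status.read_clock())
pick("red")
p=status.read_tcp_pos(); r.movel([p[0],p[1],150],velocity=150)
r.goto(at(-36,150),[PI,0,SY]); r.movel(at(-36,30),velocity=120); print(F(10),status.read_opening(),status.read_clock())
T=Cam(vision.get_image("top")); cv2.imwrite("pics/b2.png",cv2.resize(T.img[140:320,200:430],None,fx=3,fy=3,interpolation=2))
E
```

```text
0.0 False [-0.13 -0.26  1.12] z 20.9
8.0 False [ 0.79 -0.01  1.66] z 20.91
21.0333
True [ 386.73289743 -276.89942193   14.22815924]
26.6167
pick red hit False open 29.0 grasp 58.388476967811584 dF [-0.3 -0.7  5.2] tcp [ 460.8 -278.5   14.3]
[ 0.08689125  0.06192791 -0.28593573] 28.62327622737179 32.425
```

View pics/b2.png

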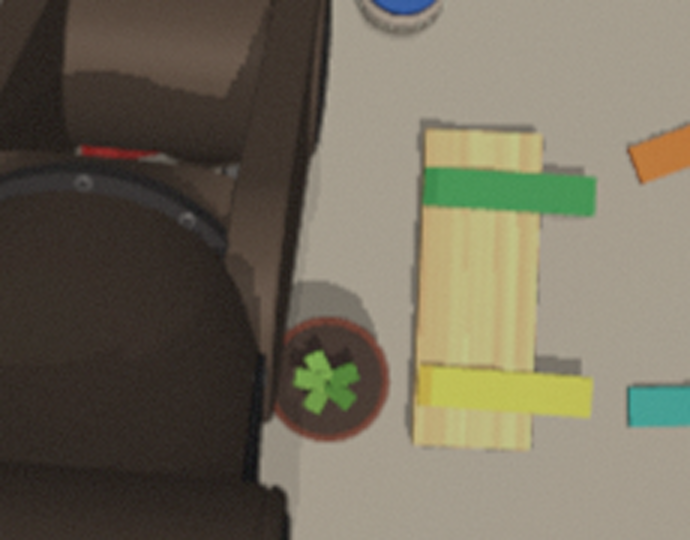

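Yellow, loose all the way in, is back flat on the board at crop (505,392), and green and the pot are undisturbed. Now feel with red.

```bash
python3 - <<'E'
from slide import *
for z in (21.3,20.9): r.movel(at(-36,z),velocity=15); print(z,F(12).round(2))
slide(20.9,-28,-4,stopf=9)
S=Cam(vision.get_image("scene")); cv2.imwrite("pics/a2.png",cv2.resize(S.img[130:220,350:450],None,fx=6,fy=6,interpolation=2))
E
```

```text
21.3 [-0.18 -0.23 -0.38]
20.9 [-0.23  0.13 -0.05]
-28.0 False [ 0.59 -0.27  0.57] z 20.91
-24.0 False [0.75 0.23 0.56] z 20.89
-20.0 False [-0.08 -0.32  0.85] z 20.89
-16.0 False [ 0.58 -0.35  0.69] z 20.91
-12.0 False [1.5  0.94 1.4 ] z 20.94
-8.0 False [-0.56  0.9   2.87] z 20.96
-4.0 False [-0.77  1.05  3.02] z 20.93
36.7583
```

View pics/a2.png

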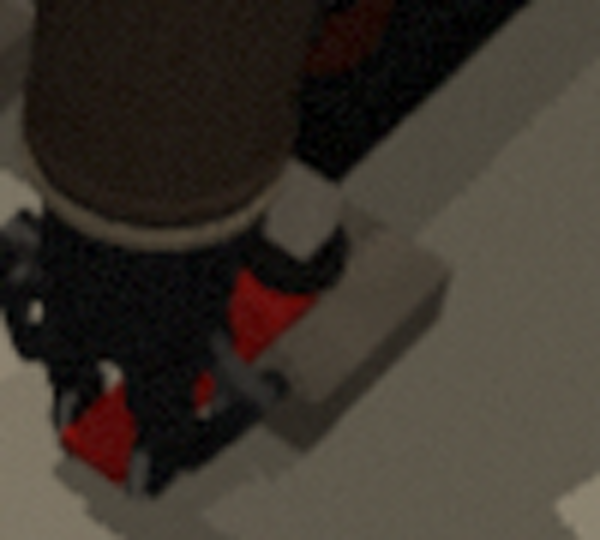

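```bash
python3 - <<'E'
from slide import *
S=Cam(vision.get_image("scene"))
q=lambda u,v:S.plane(((u+.5)/6-.5+350,(v+.5)/6-.5+130),45)[:2]
for nm,X in (("right",q(318,298)),("left",q(245,268)),("disc low rim",S.plane((398.35,179.8),44.5)[:2]),("foot S",np.array([568.5,125.3]))):
    print(nm,X.round(1),"lat",((X-FOOT)@SX).round(1),"along",((X-FOOT)@SD).round(1))
f=F(15); print("before",f.round(2))
for z in (21.3,21.7):
    r.movel(at(-4,z),velocity=10); print(z,F(12).round(2))
h=r.movel(at(0,21.7),velocity=15,stop_force=2.2); p=np.array(status.read_tcp_pos()); print("stop2.2",h,((p[:2]-FOOT)@SD+115).round(2),F(3).round(2))
h=r.movel(at(4,21.7),velocity=15,stop_force=9); print(h,F(10).round(2),status.read_clock())
E
```

```text
right [587.6 118.6] lat 20.8 along -8.5
left [557.1 105.8] lat -11.5 along -15.7
disc low rim [582.2 109.4] lat 13.8 along -16.6
foot S [568.5 125.3] lat 3.2 along 1.4
before [0.1  1.27 2.88]
21.3 [0.54 1.71 1.36]
21.7 [ 0.71  1.44 -0.82]
stop2.2 True -2.88 [ 2.73  1.46 -0.25]
False [ 1.78 -0.02 -1.23] 39.0583
```

Red passed well under the foot, where a too-thick packer would have stopped dead, and yellow was loose, so red is the fit. Push it home, release and inspect.

```bash
python3 - <<'E'
from slide import *
slide(21.5,9,19,5,lim=12,stopf=12); slide(21.5,23,23,1,lim=12,stopf=12)
p=np.array(status.read_tcp_pos()); print("nose",((p[:2]-FOOT)@SD+115).round(1),"lat",((p[:2]-FOOT)@SX).round(2))
r.movel(at(23,21.3),velocity=10); print(F(8).round(2))
claw.move_gripper(55); print(F(5).round(2)); r.movel(at(23,120),velocity=120)
r.goto([480,-230,230],[PI,0,SY-.4]); print(status.read_clock())
S=Cam(vision.get_image("scene"));T=Cam(vision.get_image("top"))
a=cv2.resize(S.img[130:230,345:445],None,fx=4,fy=4,interpolation=2);b=cv2.resize(T.img[150:250,190:290],None,fx=4,fy=4,interpolation=2)
cv2.imwrite("pics/ab3.png",np.clip(255*(np.hstack([a,b])/255.)**.7,0,255).astype(np.uint8))
for n,C,roi,z in (("S",S,(345,130,445,230),41),("T",T,(190,150,290,250),45.5)):
    c=blob(C.img,"red",roi); pts=np.array([C.plane(x[0],z)[:2] for x in c])-FOOT
    al,la=pts@SD,pts@SX; t=al<np.percentile(al,60); print(n,"tail along",al.min().round(1),"lat",la[t].min().round(1),la[t].max().round(1))
E
```

```text
9.0 False [ 2.45  0.67 -1.  ] z 21.53
14.0 False [ 2.78  0.99 -1.04] z 21.5
19.0 False [ 2.46  0.51 -1.18] z 21.49
40.3583
23.0 False [ 2.03  0.69 -1.53] z 21.48
40.75
nose 23.2 lat -0.04
[5.12 0.41 1.23]
[0.04 0.01 0.06]
43.725
S tail along -109.2 lat -17.0 18.7
T tail along -107.0 lat -17.2 16.2
```

View pics/ab3.png

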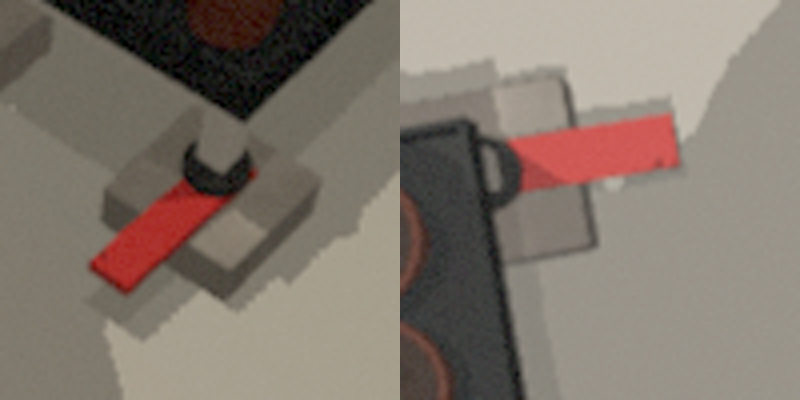

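The packer sits under the foot and on the riser: tail at crop (112,278) in the scene view and (675,142) in the top view. I'll check centring and depth with sub-pixel edges, relative to the riser and disc in each view.

```bash
python3 - <<'E'
from slide import *
S=Cam(vision.get_image("scene"));T=Cam(vision.get_image("top"))
cs=lambda u,v:((u+.5)/4-.5+345,(v+.5)/4-.5+130); ct=lambda u,v:((u-400+.5)/4-.5+190,(v+.5)/4-.5+150)
def go(nm,C,up,lo,tail,rise,disc,zr=36.3,zp=45.3):
    sat=cv2.cvtColor(C.img,cv2.COLOR_BGR2HSV)[:,:,1]; sat=cv2.merge([sat]*3)
    e=[edge(sat,*x,2) for x in (up,lo,tail)]
    A,B=meet(e[0],e[2]),meet(e[1],e[2]); pa,pb=C.plane(A,zp)[:2],C.plane(B,zp)[:2]
    far=[C.plane(meet(e[i],edge_far),zp)[:2] for i,edge_far in ((0,np.cross([*up[0],1],[*lo[0],1])),(1,np.cross([*up[0],1],[*lo[0],1])))]
    ys=[np.degrees(np.arctan2(*(f-p)[::-1])) for f,p in zip(far,(pa,pb))]
    m=(pa+pb)/2-FOOT; r1=edge(C.img,*rise[0],1.5)
    R=[C.plane(x,zr)[:2]-FOOT for x in (meet(r1,np.array([1,0,-rise[0][0][0]])if nm=="S" else np.array([0,1,-rise[0][0][1]])),meet(r1,np.array([1,0,-rise[0][1][0]])if nm=="S" else np.array([0,1,-rise[0][1][1]])))]
    print(nm,"width",np.linalg.norm(pa-pb).round(1),"yaw",np.round(ys,1),"tail mid along/lat",(m@SD).round(1),(m@SX).round(1),"| riser -y edge along",[(x@SD).round(1) for x in R],"lat",[(x@SX).round(1) for x in R])
    d=np.array(disc)-FOOT; print("   disc along/lat",(d@SD).round(1),(d@SX).round(1))
go("T",T,(ct(520,137),ct(668,115)),(ct(525,189),ct(680,167)),(ct(668,115),ct(681,167)),((ct(567,80),ct(597,245)),),(563.4,125))
go("S",S,(cs(183,185),cs(92,265)),(cs(235,192),cs(127,285)),(cs(92,265),cs(127,285)),((cs(103,208),cs(229,288)),),(568.5,125.3))
print(status.read_clock())
E
```

```text
T width 31.1 yaw [98.5 98.9] tail mid along/lat -107.0 -2.1 | riser -y edge along [np.float64(-52.6), np.float64(-52.9)] lat [np.float64(43.4), np.float64(-52.3)]
   disc along/lat 2.1 -1.9
S width 32.8 yaw [99.1 98.6] tail mid along/lat -111.0 1.7 | riser -y edge along [np.float64(-61.8), np.float64(-55.6)] lat [np.float64(-38.1), np.float64(54.6)]
   disc along/lat 1.4 3.2
43.925
```

In both views the depth is within about 1–2 mm and the lateral offset about 2 mm, with the packer fully inside the foot's width. The force dropped to zero on release and it stays put. Handing in.

```bash
python3 -c "
from bench import r,status
print(r.sign_off(),status.read_clock())"
```

```text
the job is handed in; nothing more can be done
the job is handed in; nothing more can be done
```

The red packer (9 mm) fits and sits under the foot, about 2 mm off centre and turned 1.5°, nose within 1–2 mm of the far edge by camera; I chose it because yellow was loose and red went in without stopping, but did not measure its sliding drag; yellow is back on the board, green was never moved, and the job was handed in at about 44 s.

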